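Lock the rivet-setting stand and hang the gauge rod in its guide

TASK

Get the rivet-setting stand ready and check its guide: first tighten the hex clamp nut on top of the column by turning it clockwise until it stops. Then take the steel gauge rod (the straight-sided cylindrical handle, not the pear-shaped awls) out of the tool rack and lower it through the guide hole without touching the stand or the anvil with it, so that its tip hangs about midway between the underside of the guide and the top of the anvil. Finish while still holding it there, still, upright and centred in the hole, and leave the awls, the thread cone and the rivet jar as they are.

Things in the scene. Friction and masses are not known exactly. Their poses are not given: they have to be found in the camera images.
- stand: Rivet-setting stand, fixed to the bench: grey base plate 100 x 185 x 20 mm high, a steel anvil (40 mm across, top at 45 mm) and a column that carries a level aluminium guide arm, underside 90 mm and top 115 mm above the bench. Origin at bench level on the axis of the guide hole and the anvil; z up; the arm runs along the stand's +y to the column, whose axis is 95 mm along +y. The base reaches 50 mm along +x and -x, 55 mm along -y, 130 mm along +y
- bore_top (a point): Centre of the guide hole's mouth, on the top face of the guide arm (115 mm above the bench). The hole is vertical, round, 22 mm across, and goes 25 mm down right through the 60 mm wide arm; 45 mm of open air lies between the arm's underside and the anvil below
- nut_mid (a point): Middle of the hex clamp nut that sits on the arm's top face on the column axis: steel, 36 mm across flats, 41.6 mm across corners, 34 mm high, its underside 1 mm above the arm's top, with a plain stud end 18 mm across, 6 mm higher than the nut, on top. This point is 18 mm above the arm's top face. It turns with the nut: its x axis is square to one pair of flats, and the other pairs lie at 60 and 120 degrees from it
- clamp_nut (a joint): Turn of the clamp nut, rad: grows as it is turned clockwise seen from above (tighter), 1.4 at its hard stop (tight); it starts loose, between 0 and 0.35. It stays captive at the same height, turns stiffly (about 0.08 N m) and stays where it is left
- rack: Fixed wooden tool rack, 60 x 190 mm, top 100 mm above the bench; origin under its centre at bench level, z up. Three 13 mm holes go through its 18 mm top board in a row along its y axis, at -60, 0 and +60 mm; the gauge rod and the two awls stand in them, in any order
- handle_mid (a point): Centre of the gauge rod's handle, half-way up: a plain steel cylinder 24 mm across and 44 mm high, standing upright in the rack with its shoulder on the rack's top. Below the handle runs a straight shaft 10 mm across and 90 mm long, coaxial with it; the whole weighs 0.15 to 0.27 kg. z runs along the rod, up from tip to handle
- rod_tip (a point): Tip of the gauge rod, at the lower end of its shaft, 112 mm below the middle of the handle; same axes as handle_mid
- awl_a: an awl, 44 mm pear-shaped wooden handle (28 mm at its widest) above a thin spike, standing in one of the two other rack places; origin at the foot of its handle, on the rack's top. A bystander, as is its twin
- awl_b: an awl, 44 mm pear-shaped wooden handle (28 mm at its widest) above a thin spike, standing in one of the two other rack places; origin at the foot of its handle, on the rack's top. A bystander, as is its twin
- thread_cone: Cone of thread standing loose on the bench, 60 mm across the foot, 92 mm high; origin under its centre. A bystander
- rivet_jar: Glass jar with steel lid standing loose on the bench, 60 mm across, 75 mm high; origin under its centre. A bystander

How it is judged:
By the outcome, as a careful person would: the job done as asked, in the order asked, and still so for the second after the job is handed in, while the arm keeps its last pose, push and grip.
It also fails if it takes over 62 s, if anything falls off the work surface, if the arm or the gripper's body presses on something with over 40 N, if the wrist force passes 120 N, or if a joint passes its speed limit or range.

ROBOT

A 7-joint arm with a two-finger parallel gripper is mounted at the origin on the work surface. World frame = base frame: x ahead of the robot, y to its left, z up, the work surface at z = 0. Lengths are in m, angles in rad, forces in N, time in s.
With the tool pointing down it reaches from about 0.425 to 0.825 m from the base axis. Payload 3.6 kg.
Tool frame: the origin (TCP) lies midway between the tips of the shut fingers; the grasp point (between the pads) lies 19 mm behind it; x points along the fingers, z is the direction in which the jaws open and shut, and the axes are right-handed (so a half turn about x gives the same grasp; the last joint's range is limited). The gripper opens to 85 mm and grips with 20 to 120 N. Pads are 22 mm wide; open, the fingers measure 114 mm over their backs; the gripper's body (76 mm by 85 mm) begins 54 mm behind the grasp point. The pads swing forward as they close: fully open they stand 13 mm farther back than shut.
Start: joints at [-1.232, 0.615, -0.013, 1.423, 0.008, 1.103, -0.04], TCP at [0.232, 0.607, 0.231] pointing down, gripper open.
Joint ranges: [-3.12, 3.12], [-0.3, 2.06], [-1.34, 1.32], [0.26, 2.42], [-1.36, 4.5], [0.01, 1.98], [-2.84, 2.84]. Speed limits (rad/s): [2.79, 2.79, 3.14, 3.14, 3.14, 3.14, 3.14].

INTERFACE

Orientations are given as a unit quaternion [w, x, y, z].
In Python, from plant import get_state, read_camera, hand_in, spot_in, outline_of, pinpoint gives the robot as it stands.
- The arm moves only by the tool servo_tool, never from a script. Its argument "moves" is a list of rows, each an object of numbers: "tx", "ty", "tz": the shift along the tool's x, y, z each as a share of 800 mm, from -1 to 1; "ax", "ay", "az": the turn, a rotation vector about the tool's x, y, z each as a share of 2 rad, from -1 to 1; "claw": the finger opening in mm, from 0 to 85.4. In form: [{"tx": .., "ty": .., "tz": .., "ax": .., "ay": .., "az": .., "claw": ..}, ...]. A call has 1 to 20 rows; each row is the pose to reach, as a shift and turn from the pose measured when the call began, along the tool's axes at that moment; what a row does not reach only later rows make up. A row lasts 1/8 s, in which the tool goes at most 62.5 mm and 10.7 degrees, less where a joint would pass 70% of its speed; a pose out of reach is approached as far as the arm can. A call with a number of a shift or a turn outside -1 to 1 is refused whole. A call with a gripper value outside its range is refused whole. The fingers move at their own pace and stop on an object; "force" is the grip in N (left out, the last holds). Time passes only in rows, so rows that repeat a pose let the fingers close. It gives the time, the measured TCP pose, the force and the opening at its end, in the units of the state.
- get_state(): the state, without advancing time (a new reading comes with each control period).
- read_camera(name): name is "side" or "top" or "wrist"; returns a dict with "pixels" (400x640x3 uint8, red, green, blue), "depth" (400x640 float32, m along the optical axis (not along the pixel's ray), 0 where there is no reading), "K" (3x3 intrinsics, pixels), "k1" (the pictures are not rectified: a ray, as slopes to the right and down, at radius r is drawn at 1 + k1 r^2 times it, then the intrinsics apply), "R" (3x3) and "t" (3): a world point X has camera coordinates R X + t. Camera axes: x right, y down, z forward; pixel columns grow to the right and rows downward; lengths in m; the calibration is good to about 2 mm. A picture is of the moment at which its call begins.
- hand_in(): hands the job in, once; it reports no verdict.
Trained networks look in a picture, given as the dict that the camera call returned (one of the last four; its "shot" number tells which), for a name from the list of things; names that differ only in an ending like _2 or _b are one class to them, and where a whole thing is asked for, a point or a joint stands for the part that bears it (a point fixed in the world has none). Each returns a list of dicts, best first, with "conf" (0 to 1); they miss things now and then, are a little off and sometimes report something else, mostly with a low value. They report only what shows in the picture. A call takes as long as a camera call.
- spot_in(picture, query): "xy" ([column, row] as shares, 0 to 1, of the picture: columns of its width, rows of its height, amid what is visible of it).
- outline_of(picture, query): "mask" (400x640 bool, what is visible of it) and "xy" ([column, row] as shares, 0 to 1, of the picture: columns of its width, rows of its height, amid what is visible of it).
- pinpoint(picture, query): "xy" ([column, row] as shares, 0 to 1, of the picture: columns of its width, rows of its height: a listed point, or the origin of a listed thing).
The state is a dict: "t": time; "qpos": joint angles; "joint_vel": joint speeds; "tau": joint torques, N m; "eef_pos": TCP position; "tool_rot": TCP orientation; "ft_force": force on the tool from outside, world axes, zero at the start; "torque": the same for the moment, N m; "grip_width": finger opening in m.
Only numpy, scipy, OpenCV 4.12 (cv2) and the standard library are available. Lean on these libraries where they do the work, as an engineer would, in place of code of your own. Each camera call takes 0.05 s, during which the arm holds its last target.

## Working session

There is one attempt and no reset: what is moved stays moved. The work goes in short steps, Python scripts to look and compute and a tool call to move; the robot and the scene stay as the last step left them, time stands still between calls to the robot, and variables do not carry over. Pictures are saved under pics/ and viewed, and the job is handed in when it is done.

Besides the shell and the picture viewer there is one more tool, called after "Call:" by a JSON object that holds its "fn" and its "kwargs", one argument or row to a line. servo_tool: Moves the arm, as the interface text tells. Shift numbers are shares of 800 mm and turn numbers shares of 2 rad, none past 1 either way. Its arguments: {"type":"object","properties":{"moves":{"type":"array"},"force":{"type":"number"}},"required":["moves"]}

```bash
mkdir -p pics; ls
cat > h.py <<'E'
import numpy as np, cv2
from plant import *
from scipy.spatial.transform import Rotation as Ro
def save(p,n,s=1):
    im=cv2.cvtColor(p['pixels'],cv2.COLOR_RGB2BGR); cv2.imwrite('pics/'+n,im)
def ray(p,u,v):
    K=np.array(p['K']);k1=p['k1']
    d=np.array([k1,0,0,0,0],float)
    q=cv2.undistortPoints(np.array([[[u,v]]],float),K,d)[0,0]
    R=np.array(p['R']);t=np.array(p['t'])
    o=-R.T@t; dr=R.T@np.array([q[0],q[1],1.0])
    return o,dr
def atz(p,u,v,z):
    o,d=ray(p,u,v); return o+d*(z-o[2])/d[2]
def atdepth(p,u,v):
    o,d=ray(p,u,v); return o+d*p['depth'][int(round(v)),int(round(u))]
def proj(p,X):
    X=np.atleast_2d(X).astype(float); R=np.array(p['R']);t=np.array(p['t'])
    return cv2.projectPoints(X,cv2.Rodrigues(R)[0],t,np.array(p['K']),np.array([p['k1'],0,0,0,0],float))[0][:,0]
def cloud(p):
    H,W=p['depth'].shape
    u,v=np.meshgrid(np.arange(W),np.arange(H))
    q=cv2.undistortPoints(np.stack([u,v],-1).reshape(-1,1,2).astype(float),np.array(p['K']),np.array([p['k1'],0,0,0,0],float))[:,0]
    z=p['depth'].reshape(-1,1)
    C=np.c_[q,np.ones(len(q))]*z
    R=np.array(p['R']);t=np.array(p['t'])
    return ((C-t)@R).reshape(H,W,3)
def tool(s=None):
    s=s or get_state(); w,x,y,z=s['tool_rot']
    return np.array(s['eef_pos']),Ro.from_quat([x,y,z,w])
def move(P,Rt,s=None):
    "shares for going to TCP P, Rotation Rt"
    p,r=tool(s)
    return np.r_[r.inv().apply(np.array(P)-p)/0.8,(r.inv()*Rt).as_rotvec()/2]
def down(yaw):
    "tool x down, tool z (jaw axis) at world yaw"
    x=np.array([0,0,-1.]);z=np.array([np.cos(yaw),np.sin(yaw),0]);y=np.cross(z,x)
    return Ro.from_matrix(np.c_[x,y,z])
E
cat > a.py <<'E'
from h import *
s=get_state();print(s)
for n in ['top','side','wrist']:
    p=read_camera(n);save(p,n+'0.png')
    print(n,np.array(p['K']).round(1).tolist(),p['k1'],(-np.array(p['R']).T@p['t']).round(3))
    for q in ['stand','bore_top','nut_mid','rack','handle_mid','rod_tip','awl_a','thread_cone','rivet_jar']:
        for r in pinpoint(p,q)[:3]:
            x,y=r['xy'];print(q,round(r['conf'],2),round(x*640,1),round(y*400,1))
E
python3 a.py
```

```text
pics
{'t': 0.0, 'qpos': array([-1.23149708,  0.6159264 , -0.01264057,  1.42491632,  0.00810791,
        1.10338202, -0.04040924]), 'joint_vel': array([-3.10536713e-04,  1.01396076e-04, -4.00547611e-04, -2.91456886e-03,
       -1.19251734e-04, -8.14799071e-05, -9.93213338e-04]), 'tau': array([ 1.27195913e-04, -4.69213128e+01,  2.59027518e-01, -1.71036083e+01,
        9.87517851e-03,  9.73567221e-03,  1.89075541e-05]), 'eef_pos': array([0.23220889, 0.60628532, 0.23012763]), 'tool_rot': array([ 0.58183843, -0.40126882,  0.58333027,  0.4002164 ]), 'ft_force': array([ 1.04354598, -1.26363104,  0.80137998]), 'torque': array([0.00165475, 0.06438117, 0.02890559]), 'grip_width': 0.08544055736862011}
top [[507.2, 0.0, 320.8], [0.0, 507.2, 207.8], [0.0, 0.0, 1.0]] -0.13124247940974787 [0.367 0.042 1.234]
stand 0.67 430.0 252.3
bore_top 0.93 442.4 245.8
nut_mid 0.55 399.7 244.7
rack 0.57 264.5 257.6
rack 0.27 298.2 165.0
handle_mid 0.7 235.6 248.9
awl_a 0.6 259.2 250.5
awl_a 0.43 289.3 258.0
thread_cone 0.81 300.0 166.9
rivet_jar 0.93 380.5 164.7
side [[488.8, 0.0, 323.8], [0.0, 488.8, 198.6], [0.0, 0.0, 1.0]] 0.02203469311406679 [ 0.11  -0.567  0.575]
stand 0.63 387.2 351.5
bore_top 0.62 391.6 297.2
nut_mid 0.8 350.0 255.4
rack 0.64 240.9 239.7
handle_mid 0.57 223.6 174.8
rod_tip 0.53 227.8 224.9
awl_a 0.87 250.4 212.3
awl_a 0.53 231.5 196.9
thread_cone 0.87 351.5 216.3
thread_cone 0.38 390.0 298.4
rivet_jar 0.74 420.2 257.7
wrist [[281.6, 0.0, 315.6], [0.0, 281.6, 198.6], [0.0, 0.0, 1.0]] -0.036673900749617114 [0.171 0.63  0.373]
```

View pics/top0.png

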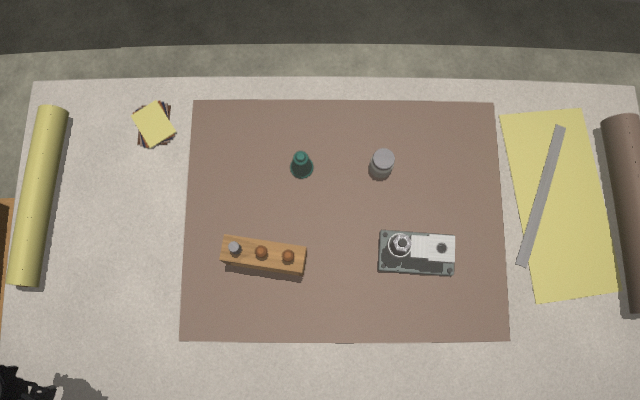

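View pics/side0.png

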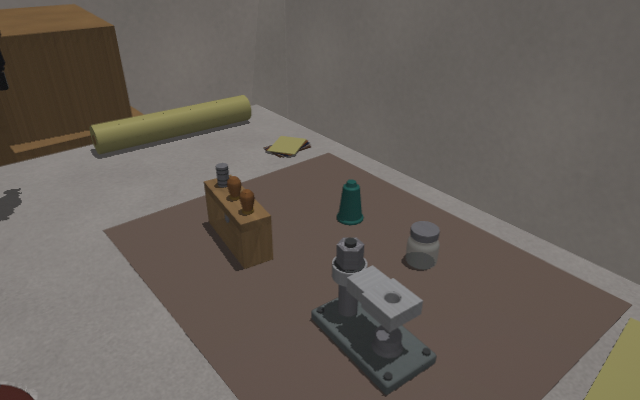

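```bash
cat > b.py <<'E'
from h import *
p=read_camera('top');s=read_camera('side')
print(np.array(p['R']).round(3).tolist())
for n,u,v,z in [('bore',442.4,245.8,.115),('nut',399.7,244.7,.133),('rod',235.6,248.9,.122),('awl',259.2,250.5,.1),('awl',289.3,258,.1),('rack',264.5,257.6,0),('cone',300,166.9,0),('jar',380.5,164.7,0)]:
    print('top',n,atz(p,u,v,z).round(4))
for n,u,v,z in [('bore',391.6,297.2,.115),('nut',350,255.4,.133),('rod',223.6,174.8,.122),('awl',250.4,212.3,.1),('awl',231.5,196.9,.1)]:
    print('side',n,atz(s,u,v,z).round(4))
im=cv2.cvtColor(p['pixels'],cv2.COLOR_RGB2BGR)
c=im[200:300,210:310];d=im[200:300,370:470]
cv2.imwrite('pics/crop0.png',cv2.resize(np.hstack([c,d]),None,fx=4,fy=4,interpolation=cv2.INTER_CUBIC))
im=cv2.cvtColor(s['pixels'],cv2.COLOR_RGB2BGR)
cv2.imwrite('pics/crop1.png',cv2.resize(im[150:350,190:440],None,fx=3,fy=3,interpolation=cv2.INTER_CUBIC))
E
python3 b.py
```

```text
[[0.004, -1.0, 0.004], [-0.977, -0.005, -0.215], [0.215, -0.003, -0.977]]
top bore [ 0.5274 -0.2345  0.115 ]
top nut [ 0.5272 -0.1351  0.133 ]
top rod [0.5176 0.2269 0.122 ]
top awl [0.5174 0.177  0.1   ]
top awl [0.5009 0.1088 0.1   ]
top rack [0.5132 0.1754 0.    ]
top cone [0.7446 0.0916 0.    ]
top jar [ 0.7518 -0.1132  0.    ]
side bore [ 0.5216 -0.2315  0.115 ]
side nut [ 0.5256 -0.1409  0.133 ]
side rod [0.5224 0.229  0.122 ]
side awl [0.5043 0.1047 0.1   ]
side awl [0.5069 0.1761 0.1   ]
```

View pics/crop0.png

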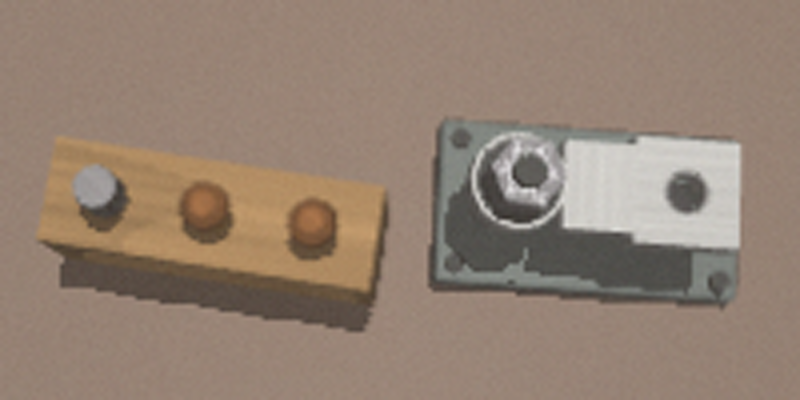

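View pics/crop1.png

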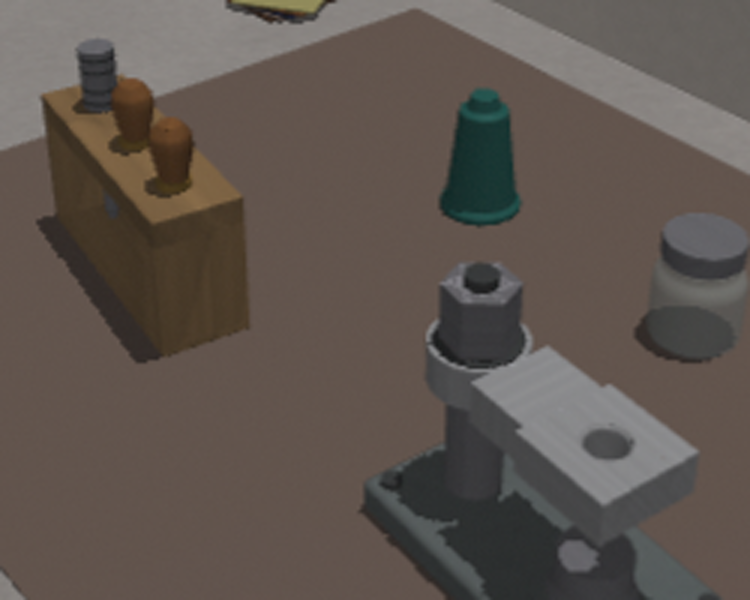

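```bash
cat > c.py <<'E'
from h import *
p,r=tool();print(p,r.as_matrix().round(3).tolist())
w=read_camera('wrist');R=np.array(w['R']);o=-R.T@w['t']
print('cam in tool',r.inv().apply(o-p).round(4),'cam axes in tool', (r.inv().as_matrix()@R.T).round(3).tolist())
M=r.as_matrix(); print('jaw yaw',np.degrees(np.arctan2(M[1,2],M[0,2])))
# current relative to base azimuth
az=np.degrees(np.arctan2(p[1],p[0]));print(az)
t=read_camera('top');C=cloud(t)
# arm top plane cloud
m=(abs(C[...,2]-.115)<.004)&(C[...,0]>.45)&(C[...,0]<.6)&(C[...,1]<-.05)&(C[...,1]>-.35)
X=C[m];print(len(X),cv2.minAreaRect((X[:,:2]*1000).astype(np.float32)))
m=(abs(C[...,2]-.102)<.006)&(C[...,0]>.45)&(C[...,0]<.6)&(C[...,1]>0)&(C[...,1]<.35)
X=C[m];print(len(X),cv2.minAreaRect((X[:,:2]*1000).astype(np.float32)))
m=(abs(C[...,2]-.020)<.006)&(C[...,0]>.42)&(C[...,0]<.63)&(C[...,1]<-.03)&(C[...,1]>-.35)
X=C[m];print(len(X),cv2.minAreaRect((X[:,:2]*1000).astype(np.float32)))
E
python3 c.py
```

```text
[0.23250766 0.606985   0.23130565] [[-0.0, -0.934, 0.358], [0.0, 0.358, 0.934], [-1.0, 0.0, 0.0]]
cam in tool [-0.142   0.0655  0.    ] cam axes in tool [[-0.0, -0.261, 0.965], [0.001, -0.965, -0.261], [1.0, 0.001, 0.0]]
jaw yaw 69.04434271693026
69.04049272929905
1120 ((526.7284545898438, -186.69927978515625), (151.1302032470703, 61.533538818359375), 85.4448013305664)
1789 ((512.3219604492188, 170.17324829101562), (188.77931213378906, 61.02739715576172), 81.66022491455078)
1406 ((526.1416015625, -194.40570068359375), (186.2078857421875, 101.61119842529297), 85.55826568603516)
```

```bash
python3 -c "
from h import *
print(move([.5305,-.137,.25],down(np.radians(-14.5))).round(4))"
```

```text
[-0.0233 -0.6805 -0.7352  0.7291 -0.      0.    ]
```

Call:
{"fn": "servo_tool", "kwargs": {
  "moves": [
    {"tx": -0.0233, "ty": -0.6805, "tz": -0.7352, "ax": 0.7291, "ay": 0, "az": 0, "claw": 85},
    {"tx": -0.0233, "ty": -0.6805, "tz": -0.7352, "ax": 0.7291, "ay": 0, "az": 0, "claw": 85},
    {"tx": -0.0233, "ty": -0.6805, "tz": -0.7352, "ax": 0.7291, "ay": 0, "az": 0, "claw": 85},
    {"tx": -0.0233, "ty": -0.6805, "tz": -0.7352, "ax": 0.7291, "ay": 0, "az": 0, "claw": 85},
    {"tx": -0.0233, "ty": -0.6805, "tz": -0.7352, "ax": 0.7291, "ay": 0, "az": 0, "claw": 85},
    {"tx": -0.0233, "ty": -0.6805, "tz": -0.7352, "ax": 0.7291, "ay": 0, "az": 0, "claw": 85},
    {"tx": -0.0233, "ty": -0.6805, "tz": -0.7352, "ax": 0.7291, "ay": 0, "az": 0, "claw": 85},
    {"tx": -0.0233, "ty": -0.6805, "tz": -0.7352, "ax": 0.7291, "ay": 0, "az": 0, "claw": 85},
    {"tx": -0.0233, "ty": -0.6805, "tz": -0.7352, "ax": 0.7291, "ay": 0, "az": 0, "claw": 85},
    {"tx": -0.0233, "ty": -0.6805, "tz": -0.7352, "ax": 0.7291, "ay": 0, "az": 0, "claw": 85},
    {"tx": -0.0233, "ty": -0.6805, "tz": -0.7352, "ax": 0.7291, "ay": 0, "az": 0, "claw": 85},
    {"tx": -0.0233, "ty": -0.6805, "tz": -0.7352, "ax": 0.7291, "ay": 0, "az": 0, "claw": 85},
    {"tx": -0.0233, "ty": -0.6805, "tz": -0.7352, "ax": 0.7291, "ay": 0, "az": 0, "claw": 85},
    {"tx": -0.0233, "ty": -0.6805, "tz": -0.7352, "ax": 0.7291, "ay": 0, "az": 0, "claw": 85},
    {"tx": -0.0233, "ty": -0.6805, "tz": -0.7352, "ax": 0.7291, "ay": 0, "az": 0, "claw": 85}
  ]
}}

```text
t: 3.58
eef_pos: [0.5303, -0.1361, 0.2497]
tool_rot: [0.701, 0.09, 0.702, -0.089]
ft_force: [-0.5, -0.1, -0.3]
grip_width: 0.085
```

```bash
cat > d.py <<'E'
from h import *
s=get_state();p,r=tool(s);print(s['t'],p,s['qpos'].round(3))
w=read_camera('wrist');save(w,'w1.png')
for q in ['bore_top','nut_mid']:
    for k in pinpoint(w,q)[:2]:
        x,y=k['xy'];print(q,round(k['conf'],2),x*640,y*400,atz(w,x*640,y*400,.115 if q[0]=='b' else .133))
C=cloud(w);np.save('C.npy',C)
for z,e in [(.150,.003),(.156,.002),(.115,.003)]:
    m=(abs(C[...,2]-z)<e)&(np.hypot(C[...,0]-.5305,C[...,1]+.137)<.03)
    X=C[m];print(z,len(X), X.mean(0) if len(X) else 0)
    if len(X)>20: print(cv2.minAreaRect((X[:,:2]*1000).astype(np.float32)))
im=cv2.cvtColor(w['pixels'],cv2.COLOR_RGB2BGR)
u,v=proj(w,[.53,-.137,.15])[0];print(u,v)
u=int(u);v=int(v);cv2.imwrite('pics/w1c.png',cv2.resize(im[max(0,v-70):v+70,u-100:u+100],None,fx=4,fy=4,interpolation=cv2.INTER_CUBIC))
E
python3 d.py
```

```text
3.575 [ 0.53031835 -0.13613688  0.24967646] [-0.113  0.471  0.494  1.707 -0.255  1.029  0.216]
bore_top 0.56 332.60800000000006 271.4 [ 0.52590357 -0.22918276  0.115     ]
nut_mid 0.96 316.48 196.32 [ 0.53102513 -0.13787354  0.133     ]
nut_mid 0.45 327.104 231.88 [ 0.53216837 -0.17545542  0.133     ]
0.15 1053 [ 0.52988111 -0.13507158  0.149385  ]
((529.5195922851562, -136.01817321777344), (40.86040496826172, 35.96719741821289), 20.630319595336914)
0.156 323 [ 0.5296354  -0.13600543  0.1553727 ]
((529.5311889648438, -135.90953063964844), (17.416114807128906, 17.162294387817383), 38.44158172607422)
0.115 750 [ 0.53319208 -0.12721538  0.11486202]
((529.3170776367188, -136.95008850097656), (56.125465393066406, 53.84815979003906), 71.93941497802734)
315.1627751694535 200.4757980997578
```

View pics/w1.png

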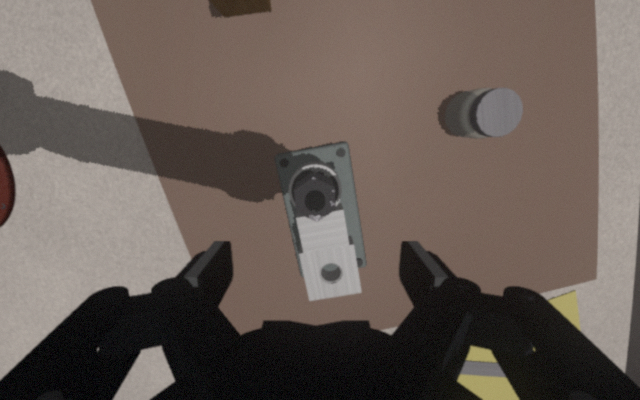

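View pics/w1c.png

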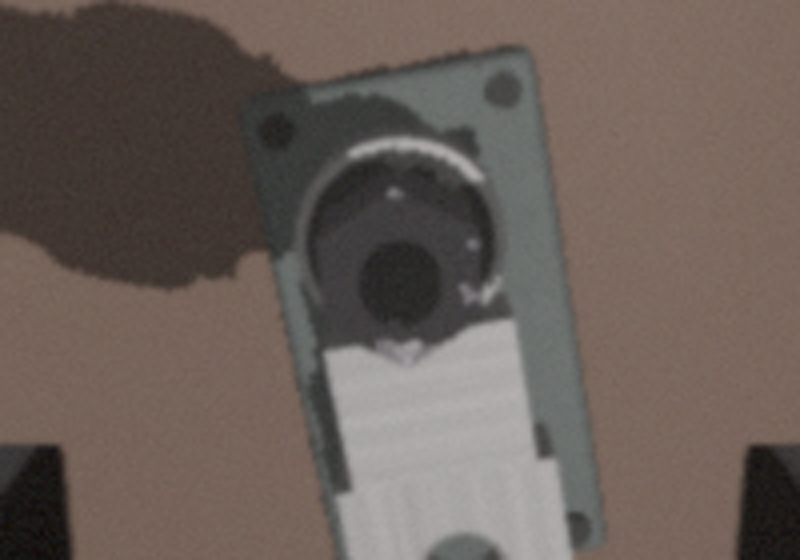

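```bash
cat > e.py <<'E'
from h import *
from scipy.optimize import minimize
C=np.load('C.npy')
m=(abs(C[...,2]-.1495)<.003)&(np.hypot(C[...,0]-.5295,C[...,1]+.136)<.03)
X=C[m][:,:2]*1000
h=cv2.convexHull(X.astype(np.float32))[:,0]
def f(a):
    d=h-a[:2]; th=np.radians(a[2]+60*np.arange(6))
    return np.sum(np.abs((d@np.c_[np.cos(th),np.sin(th)].T).max(1)-18))
for a0 in (-35,-20,-9,5,15):
    r=minimize(f,[529.5,-136,a0],method='Nelder-Mead');print(a0,r.x,r.fun/len(h))
# arm top
m=(abs(C[...,2]-.115)<.003)&(abs(C[...,0]-.525)<.06)&(C[...,1]<-.165)&(C[...,1]>-.28)
X=C[m]*1000;print(cv2.minAreaRect(X[:,:2].astype(np.float32)))
print(move([.5295,-.136,.119],down(np.radians(-9.5))).round(4))
E
python3 e.py
```

```text
-35 [ 530.66658416 -135.1157562   -36.85290182] 1.2559833935882023
-20 [ 529.6398952  -135.95377734   -9.88355156] 0.10832245512971565
-9 [ 529.63988003 -135.95378781   -9.88375853] 0.10832299137871892
5 [ 529.63992901 -135.95376033   -9.88380969] 0.10832341414407202
15 [ 530.02810709 -135.59672642   15.23573773] 1.2571648482150666
((524.3268432617188, -212.87274169921875), (98.72834014892578, 60.25007629394531), 85.99452209472656)
[ 0.1636 -0.0018 -0.0007 -0.0421 -0.0003 -0.0006]
```

Call:
{"fn": "servo_tool", "kwargs": {
  "moves": [
    {"tx": 0.08, "ty": -0.0018, "tz": -0.0007, "ax": -0.04, "ay": 0, "az": 0, "claw": 60},
    {"tx": 0.14, "ty": -0.0018, "tz": -0.0007, "ax": -0.04, "ay": 0, "az": 0, "claw": 60},
    {"tx": 0.1636, "ty": -0.0018, "tz": -0.0007, "ax": -0.04, "ay": 0, "az": 0, "claw": 60},
    {"tx": 0.1636, "ty": -0.0018, "tz": -0.0007, "ax": -0.04, "ay": 0, "az": 0, "claw": 60},
    {"tx": 0.1636, "ty": -0.0018, "tz": -0.0007, "ax": -0.04, "ay": 0, "az": 0, "claw": 50}
  ]
}}

```text
t: 4.35
eef_pos: [0.5304, -0.1356, 0.1202]
tool_rot: [0.705, 0.06, 0.704, -0.059]
ft_force: [-0.5, -0.5, 0.3]
grip_width: 0.0501
```

```bash
python3 -c "
from h import *
s=get_state();print(s['t'],s['qpos'].round(3),s['torque'],s['ft_force'])
print(move([.5296,-.136,.119],down(np.radians(-9.9))).round(4))
w=read_camera('wrist');save(w,'w2.png')"
```

```text
4.35 [-0.042  0.623  0.394  1.86  -0.347  0.725  0.379] [ 0.01237291 -0.03453573  0.01077421] [-0.46343767 -0.45369339  0.33736789]
[ 0.0014 -0.0006 -0.0009  0.002   0.0008 -0.0006]
```

View pics/w2.png

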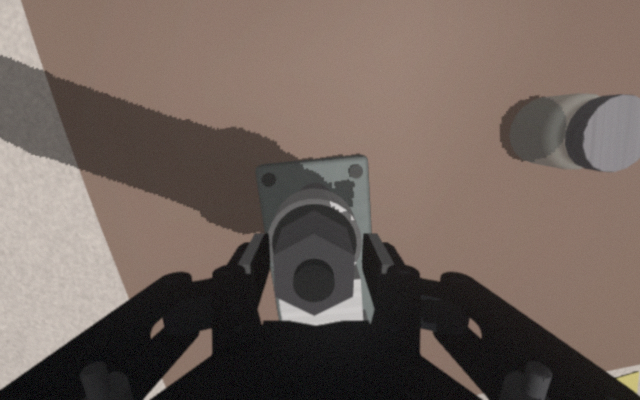

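The nut (around pixel 315, 265) sits between the jaws with its flats facing the pads. I'll close on it next.

Call:
{"fn": "servo_tool", "kwargs": {
  "moves": [
    {"tx": 0.0014, "ty": -0.0006, "tz": -0.0009, "ax": 0.002, "ay": 0.0008, "az": -0.0006, "claw": 30},
    {"tx": 0.0014, "ty": -0.0006, "tz": -0.0009, "ax": 0.002, "ay": 0.0008, "az": -0.0006, "claw": 30},
    {"tx": 0.0014, "ty": -0.0006, "tz": -0.0009, "ax": 0.002, "ay": 0.0008, "az": -0.0006, "claw": 30},
    {"tx": 0.0014, "ty": -0.0006, "tz": -0.0009, "ax": 0.002, "ay": 0.0008, "az": -0.0006, "claw": 30}
  ],
  "force": 60
}}

```text
t: 4.9
eef_pos: [0.5295, -0.136, 0.1208]
tool_rot: [0.705, 0.061, 0.704, -0.061]
ft_force: [-2.6, 2.1, 6.5]
grip_width: 0.0351
```

```bash
python3 -c "
from h import *
s=get_state();print(s['t'],s['qpos'].round(3),s['torque'],s['ft_force'],s['grip_width'])"
```

```text
4.9 [-0.043  0.622  0.396  1.861 -0.347  0.726  0.376] [0.16292261 0.63513555 0.08412152] [-2.63826241  2.09921942  6.53460875] 0.03509944729220025
```

Gripped. Now turning clockwise about 1.0 rad in steps.

Call:
{"fn": "servo_tool", "kwargs": {
  "moves": [
    {"tx": 0, "ty": 0, "tz": 0, "ax": 0.07, "ay": 0, "az": 0, "claw": 30},
    {"tx": 0, "ty": 0, "tz": 0, "ax": 0.14, "ay": 0, "az": 0, "claw": 30},
    {"tx": 0, "ty": 0, "tz": 0, "ax": 0.21, "ay": 0, "az": 0, "claw": 30},
    {"tx": 0, "ty": 0, "tz": 0, "ax": 0.28, "ay": 0, "az": 0, "claw": 30},
    {"tx": 0, "ty": 0, "tz": 0, "ax": 0.35, "ay": 0, "az": 0, "claw": 30},
    {"tx": 0, "ty": 0, "tz": 0, "ax": 0.42, "ay": 0, "az": 0, "claw": 30},
    {"tx": 0, "ty": 0, "tz": 0, "ax": 0.49, "ay": 0, "az": 0, "claw": 30},
    {"tx": 0, "ty": 0, "tz": 0, "ax": 0.51, "ay": 0, "az": 0, "claw": 30},
    {"tx": 0, "ty": 0, "tz": 0, "ax": 0.51, "ay": 0, "az": 0, "claw": 30}
  ]
}}

```text
t: 6.02
eef_pos: [0.5297, -0.1362, 0.1209]
tool_rot: [0.586, 0.397, 0.585, -0.397]
ft_force: [0.7, -1.5, -3.6]
grip_width: 0.0352
```

```bash
cat > st.py <<'E'
from h import *
s=get_state();p,r=tool(s);M=r.as_matrix()
print(s['t'],s['qpos'].round(3),'tq',s['torque'].round(3),'f',s['ft_force'].round(1),s['grip_width'],'pos',p.round(4),'jawyaw',np.degrees(np.arctan2(M[1,2],M[0,2])).round(2),'j7tau',s['tau'][6].round(3),'xaxis',M[:,0].round(4))
E
python3 st.py
```

```text
6.025 [-0.216  0.687  0.69   1.866 -0.596  0.804 -0.401] tq [-0.324 -0.106 -0.031] f [ 0.7 -1.5 -3.6] 0.035192694208079835 pos [ 0.5297 -0.1362  0.1209] jawyaw -68.3 j7tau 0.04 xaxis [ 0.0018 -0.     -1.    ]
```

Call:
{"fn": "servo_tool", "kwargs": {
  "moves": [
    {"tx": 0, "ty": 0, "tz": 0, "ax": 0.02, "ay": 0, "az": 0, "claw": 30},
    {"tx": 0, "ty": 0, "tz": 0, "ax": 0.04, "ay": 0, "az": 0, "claw": 30},
    {"tx": 0, "ty": 0, "tz": 0, "ax": 0.06, "ay": 0, "az": 0, "claw": 30},
    {"tx": 0, "ty": 0, "tz": 0, "ax": 0.06, "ay": 0, "az": 0, "claw": 30}
  ]
}}

```text
t: 6.52
eef_pos: [0.5297, -0.1362, 0.1209]
tool_rot: [0.561, 0.432, 0.56, -0.431]
ft_force: [0.9, -1.5, -4.2]
grip_width: 0.0353
```

```bash
python3 st.py
```

```text
6.525 [-0.234  0.697  0.724  1.867 -0.624  0.817 -0.494] tq [-0.281 -0.098 -0.121] f [ 0.9 -1.5 -4.2] 0.03527449797444048 pos [ 0.5297 -0.1362  0.1209] jawyaw -75.24 j7tau 0.036 xaxis [ 1.9e-03 -1.0e-04 -1.0e+00]
```

Call:
{"fn": "servo_tool", "kwargs": {
  "moves": [
    {"tx": 0, "ty": 0, "tz": 0, "ax": 0.02, "ay": 0, "az": 0, "claw": 30},
    {"tx": 0, "ty": 0, "tz": 0, "ax": 0.04, "ay": 0, "az": 0, "claw": 30},
    {"tx": 0, "ty": 0, "tz": 0, "ax": 0.04, "ay": 0, "az": 0, "claw": 30}
  ]
}}

```text
t: 6.9
eef_pos: [0.5297, -0.1362, 0.1209]
tool_rot: [0.543, 0.454, 0.542, -0.454]
ft_force: [1.1, -0.8, -2.9]
grip_width: 0.035
```

```bash
python3 st.py
```

```text
6.9 [-0.246  0.705  0.747  1.867 -0.643  0.826 -0.557] tq [-0.362 -0.113 -0.103] f [ 1.1 -0.8 -2.9] 0.0350355057925157 pos [ 0.5297 -0.1362  0.1209] jawyaw -79.89 j7tau 0.035 xaxis [ 1.8e-03 -2.0e-04 -1.0e+00]
```

Call:
{"fn": "servo_tool", "kwargs": {
  "moves": [
    {"tx": 0, "ty": 0, "tz": 0, "ax": 0.02, "ay": 0, "az": 0, "claw": 30},
    {"tx": 0, "ty": 0, "tz": 0, "ax": 0.04, "ay": 0, "az": 0, "claw": 30},
    {"tx": 0, "ty": 0, "tz": 0, "ax": 0.04, "ay": 0, "az": 0, "claw": 30}
  ]
}}

```text
t: 7.28
eef_pos: [0.5297, -0.1363, 0.1209]
tool_rot: [0.524, 0.476, 0.523, -0.475]
ft_force: [0.9, -1.0, -3.4]
grip_width: 0.0351
```

```bash
python3 st.py
```

```text
7.275 [-0.258  0.712  0.769  1.867 -0.661  0.835 -0.62 ] tq [-0.363 -0.023  0.146] f [ 0.9 -1.  -3.4] 0.03509027959226756 pos [ 0.5297 -0.1363  0.1209] jawyaw -84.48 j7tau -0.142 xaxis [ 1.7e-03 -6.0e-04 -1.0e+00]
```

Call:
{"fn": "servo_tool", "kwargs": {
  "moves": [
    {"tx": 0, "ty": 0, "tz": 0, "ax": 0.015, "ay": 0, "az": 0, "claw": 30},
    {"tx": 0, "ty": 0, "tz": 0, "ax": 0.03, "ay": 0, "az": 0, "claw": 30},
    {"tx": 0, "ty": 0, "tz": 0, "ax": 0.03, "ay": 0, "az": 0, "claw": 30}
  ]
}}

```text
t: 7.65
eef_pos: [0.5303, -0.1363, 0.121]
tool_rot: [0.511, 0.49, 0.509, -0.49]
ft_force: [0.4, -2.9, -4.1]
grip_width: 0.0352
```

```bash
python3 st.py
```

```text
7.65 [-0.267  0.718  0.785  1.866 -0.673  0.841 -0.666] tq [-0.554 -0.268  2.186] f [ 0.4 -2.9 -4.1] 0.03515580081637546 pos [ 0.5303 -0.1363  0.121 ] jawyaw -87.7 j7tau -2.177 xaxis [ 0.002  -0.0018 -1.    ]
```

Torque jumped to 2.2 N·m, so the nut is against its stop. I'll release it, lift and look.

Call:
{"fn": "servo_tool", "kwargs": {
  "moves": [
    {"tx": 0, "ty": 0, "tz": 0, "ax": 0, "ay": 0, "az": 0, "claw": 60},
    {"tx": 0, "ty": 0, "tz": 0, "ax": 0, "ay": 0, "az": 0, "claw": 60},
    {"tx": 0, "ty": 0, "tz": 0, "ax": 0, "ay": 0, "az": 0, "claw": 60},
    {"tx": -0.04, "ty": 0, "tz": 0, "ax": 0, "ay": 0, "az": 0, "claw": 60},
    {"tx": -0.1, "ty": 0, "tz": 0, "ax": 0, "ay": 0, "az": 0, "claw": 80},
    {"tx": -0.16, "ty": 0, "tz": 0, "ax": 0, "ay": 0, "az": 0, "claw": 80},
    {"tx": -0.16, "ty": 0, "tz": 0, "ax": 0, "ay": 0, "az": 0, "claw": 80},
    {"tx": -0.16, "ty": 0, "tz": 0, "ax": 0, "ay": 0, "az": 0, "claw": 80}
  ]
}}

```text
t: 8.65
eef_pos: [0.5295, -0.1354, 0.2484]
tool_rot: [0.51, 0.49, 0.509, -0.49]
ft_force: [-0.6, 0.5, -0.9]
grip_width: 0.0801
```

```bash
cat > f.py <<'E'
from h import *
from scipy.optimize import minimize
import sys
exec(open('st.py').read())
w=read_camera('wrist');save(w,sys.argv[1]);np.savez('shot.npz',R=w['R'],t=w['t'],K=w['K'],k1=w['k1'],pix=w['pixels'],d=w['depth'])
for k in pinpoint(w,'bore_top')[:2]+[dict(a,n=1) for a in pinpoint(w,'nut_mid')[:1]]:
    x,y=k['xy'];print(round(k['conf'],2),x*640,y*400,atz(w,x*640,y*400,.115 if 'n' not in k else .133))
C=cloud(w)
m=(abs(C[...,2]-.1495)<.003)&(np.hypot(C[...,0]-.5295,C[...,1]+.136)<.03)
h=cv2.convexHull((C[m][:,:2]*1000).astype(np.float32))[:,0]
def f(a):
    d=h-a[:2]; th=np.radians(a[2]+60*np.arange(6))
    return np.sum(np.abs((d@np.c_[np.cos(th),np.sin(th)].T).max(1)-18))
r=min((minimize(f,[529.5,-136,a0],method='Nelder-Mead') for a0 in (-110,-95,-80,-70)),key=lambda r:r.fun);print(r.x,r.fun/len(h))
m=(abs(C[...,2]-.115)<.004)&(abs(C[...,0]-.525)<.06)&(C[...,1]<-.165)&(C[...,1]>-.28)
print(cv2.minAreaRect((C[m][:,:2]*1000).astype(np.float32)))
# bore: rectify image at z=.115, 0.5mm grid about guess
gx=np.arange(.49,.56,.00025);gy=np.arange(-.27,-.19,.00025)
G=np.stack(np.meshgrid(gx,gy,indexing='ij'),-1);P=np.concatenate([G,np.full(G.shape[:2]+(1,),.115)],-1)
uv=proj(w,P.reshape(-1,3)).reshape(G.shape).astype(np.float32)
I=cv2.remap(w['pixels'],uv[...,0],uv[...,1],cv2.INTER_LINEAR)
cv2.imwrite('pics/rect_'+sys.argv[1],cv2.resize(I[...,::-1],None,fx=1.8,fy=1.8))
g=I.mean(2)
c=cv2.HoughCircles(cv2.GaussianBlur(g.astype(np.uint8),(5,5),0),cv2.HOUGH_GRADIENT,1,50,param1=60,param2=15,minRadius=38,maxRadius=50)
if c is not None:
    for a in c[0][:3]: print('circle',gx[0]+a[1]*.00025,gy[0]+a[0]*.00025,a[2]*.25)
E
python3 f.py w3.png
```

```text
8.65 [-0.356  0.574  0.922  1.721 -0.507  1.104 -0.807] tq [-0.014  0.035  0.015] f [-0.6  0.5 -0.9] 0.08010133959274413 pos [ 0.5295 -0.1354  0.2484] jawyaw -87.75 j7tau -0.005 xaxis [ 1.2e-03 -1.0e-04 -1.0e+00]
0.87 407.104 198.07999999999998 [ 0.5258279  -0.22872078  0.115     ]
0.81 317.888 195.79999999999998 [ 0.52919472 -0.13767434  0.133     ]
[ 529.77903837 -136.21547483  -84.28020915] 0.15962878852159418
((524.5546264648438, -212.4220428466797), (97.54512023925781, 60.74351501464844), 85.89989471435547)
circle 0.5238750034570694 -0.23012499928474428 10.825
```

View pics/w3.png

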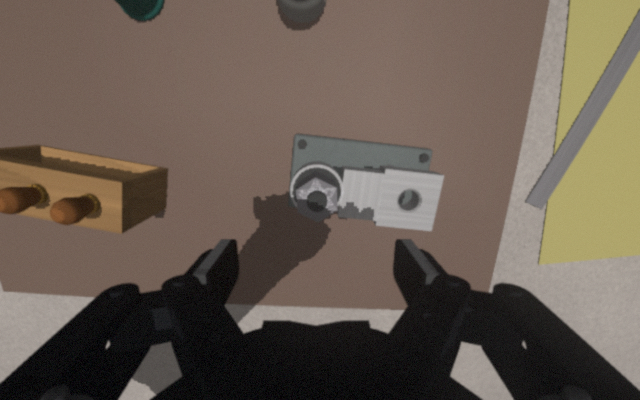

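View pics/rect_w3.png

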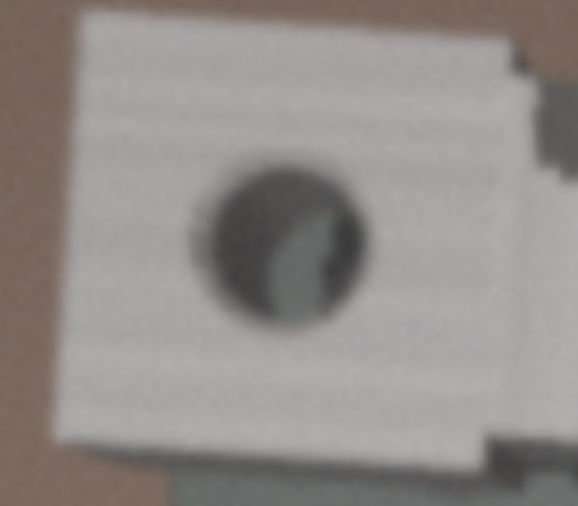

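```bash
python3 -c "
from h import *
print(move([.521,.229,.24],down(np.radians(-8.3))).round(4))"
```

```text
[ 9.100e-03  7.800e-03 -4.555e-01 -6.931e-01 -1.000e-04  6.000e-04]
```

Call:
{"fn": "servo_tool", "kwargs": {
  "moves": [
    {"tx": 0.0091, "ty": 0.0078, "tz": -0.4555, "ax": -0.6931, "ay": 0, "az": 0.0006, "claw": 80},
    {"tx": 0.0091, "ty": 0.0078, "tz": -0.4555, "ax": -0.6931, "ay": 0, "az": 0.0006, "claw": 80},
    {"tx": 0.0091, "ty": 0.0078, "tz": -0.4555, "ax": -0.6931, "ay": 0, "az": 0.0006, "claw": 80},
    {"tx": 0.0091, "ty": 0.0078, "tz": -0.4555, "ax": -0.6931, "ay": 0, "az": 0.0006, "claw": 80},
    {"tx": 0.0091, "ty": 0.0078, "tz": -0.4555, "ax": -0.6931, "ay": 0, "az": 0.0006, "claw": 80},
    {"tx": 0.0091, "ty": 0.0078, "tz": -0.4555, "ax": -0.6931, "ay": 0, "az": 0.0006, "claw": 80},
    {"tx": 0.0091, "ty": 0.0078, "tz": -0.4555, "ax": -0.6931, "ay": 0, "az": 0.0006, "claw": 80},
    {"tx": 0.0091, "ty": 0.0078, "tz": -0.4555, "ax": -0.6931, "ay": 0, "az": 0.0006, "claw": 80},
    {"tx": 0.0091, "ty": 0.0078, "tz": -0.4555, "ax": -0.6931, "ay": 0, "az": 0.0006, "claw": 80},
    {"tx": 0.0091, "ty": 0.0078, "tz": -0.4555, "ax": -0.6931, "ay": 0, "az": 0.0006, "claw": 80},
    {"tx": 0.0091, "ty": 0.0078, "tz": -0.4555, "ax": -0.6931, "ay": 0, "az": 0.0006, "claw": 80}
  ]
}}

```text
t: 10.18
eef_pos: [0.5209, 0.2288, 0.2397]
tool_rot: [0.705, 0.051, 0.705, -0.052]
ft_force: [-0.1, 0.8, 0.1]
grip_width: 0.08
```

```bash
cat > g.py <<'E'
from h import *
exec(open('st.py').read())
w=read_camera('wrist');save(w,'w4.png')
for k in pinpoint(w,'handle_mid')[:2]:
    x,y=k['xy'];print(round(k['conf'],2),x*640,y*400,atz(w,x*640,y*400,.122))
C=cloud(w)
for z in (.144,):
  m=(abs(C[...,2]-z)<.003)&(np.hypot(C[...,0]-.521,C[...,1]-.229)<.03)
  h=(C[m][:,:2]*1000).astype(np.float32);print(len(h),cv2.minEnclosingCircle(h),np.median(C[m][:,2]))
m=(abs(C[...,2]-.1)<.003)&(abs(C[...,0]-.515)<.06)&(C[...,1]>.03)&(C[...,1]<.3)
print(cv2.minAreaRect((C[m][:,:2]*1000).astype(np.float32)))
E
python3 g.py
```

```text
10.175 [-0.797  0.524  0.545  1.664 -0.306  1.04  -0.301] tq [ 0.022 -0.022  0.006] f [-0.1  0.8  0.1] 0.0800150838606318 pos [0.5209 0.2288 0.2397] jawyaw -8.36 j7tau -0.004 xaxis [-6.e-04 -2.e-04 -1.e+00]
0.83 317.888 193.6 [0.52347832 0.2291645  0.122     ]
545 ((520.480224609375, 230.8230743408203), 11.922224998474121) 0.1433122875485025
((511.727294921875, 171.49868774414062), (189.95175170898438, 60.25863265991211), 81.67144775390625)
```

View pics/w4.png

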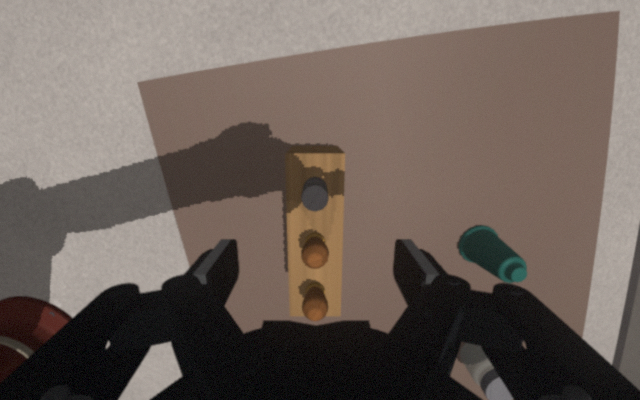

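```bash
python3 -c "
from h import *
print(move([.5205,.2306,.106],down(np.radians(-8.3))).round(4))"
```

```text
[ 1.674e-01  2.000e-03 -8.000e-04 -2.000e-04 -1.000e-04  0.000e+00]
```

Call:
{"fn": "servo_tool", "kwargs": {
  "moves": [
    {"tx": 0.06, "ty": 0.002, "tz": -0.0008, "ax": 0, "ay": 0, "az": 0, "claw": 60},
    {"tx": 0.12, "ty": 0.002, "tz": -0.0008, "ax": 0, "ay": 0, "az": 0, "claw": 60},
    {"tx": 0.155, "ty": 0.002, "tz": -0.0008, "ax": 0, "ay": 0, "az": 0, "claw": 60},
    {"tx": 0.1674, "ty": 0.002, "tz": -0.0008, "ax": 0, "ay": 0, "az": 0, "claw": 55},
    {"tx": 0.1674, "ty": 0.002, "tz": -0.0008, "ax": 0, "ay": 0, "az": 0, "claw": 40},
    {"tx": 0.1674, "ty": 0.002, "tz": -0.0008, "ax": 0, "ay": 0, "az": 0, "claw": 34},
    {"tx": 0.1674, "ty": 0.002, "tz": -0.0008, "ax": 0, "ay": 0, "az": 0, "claw": 30}
  ],
  "force": 60
}}

```text
t: 11.15
eef_pos: [0.5213, 0.2309, 0.1073]
tool_rot: [0.706, 0.052, 0.705, -0.051]
ft_force: [0.2, 0.8, 1.6]
grip_width: 0.03
```

```bash
python3 st.py; python3 -c "
from h import *
w=read_camera('wrist');save(w,'w5.png')
print(move([.5205,.2306,.106],down(np.radians(-8.3))).round(4))"
```

```text
11.15 [-0.738  0.681  0.454  1.808 -0.419  0.747 -0.205] tq [ 0.005 -0.02  -0.012] f [0.2 0.8 1.6] 0.030044389940314453 pos [0.5213 0.2309 0.1073] jawyaw -8.33 j7tau -0.001 xaxis [ 0.0021  0.0012 -1.    ]
[ 0.0013 -0.0005 -0.0007 -0.0002  0.0007 -0.0006]
```

View pics/w5.png

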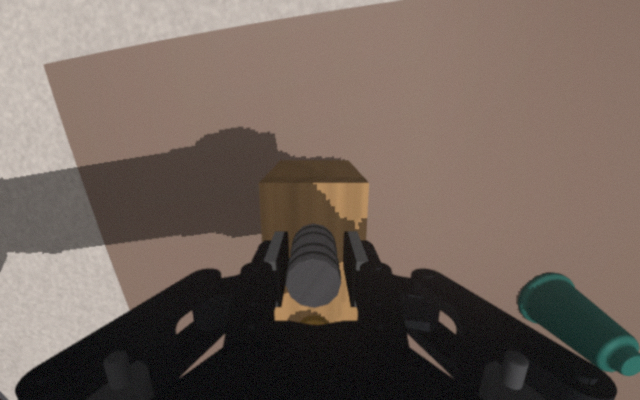

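The handle (around pixel 313, 272) is centred between the pads. I'll close, correct the small tilt and lift.

Call:
{"fn": "servo_tool", "kwargs": {
  "moves": [
    {"tx": 0.0013, "ty": -0.0005, "tz": -0.0007, "ax": 0, "ay": 0.0007, "az": -0.0006, "claw": 15},
    {"tx": 0.0013, "ty": -0.0005, "tz": -0.0007, "ax": 0, "ay": 0.0007, "az": -0.0006, "claw": 15},
    {"tx": 0.0013, "ty": -0.0005, "tz": -0.0007, "ax": 0, "ay": 0.0007, "az": -0.0006, "claw": 15},
    {"tx": 0.0013, "ty": -0.0005, "tz": -0.0007, "ax": 0, "ay": 0.0007, "az": -0.0006, "claw": 15}
  ],
  "force": 60
}}

```text
t: 11.7
eef_pos: [0.5209, 0.2309, 0.107]
tool_rot: [0.706, 0.052, 0.705, -0.051]
ft_force: [-1.2, 0.2, 5.6]
grip_width: 0.023
```

```bash
python3 st.py; python3 -c "
from h import *
p,r=tool()
print(move(p+[0,0,.14],down(np.radians(-8.3))).round(4))"
```

```text
11.7 [-0.738  0.681  0.454  1.809 -0.419  0.747 -0.205] tq [-0.003  0.285 -0.026] f [-1.2  0.2  5.6] 0.02304953704184089 pos [0.5209 0.2309 0.107 ] jawyaw -8.32 j7tau 0.001 xaxis [ 0.0011  0.0011 -1.    ]
[-0.175   0.0002  0.0002 -0.0002  0.0005 -0.0006]
```

Call:
{"fn": "servo_tool", "kwargs": {
  "moves": [
    {"tx": -0.02, "ty": 0.0, "tz": 0.0, "ax": 0, "ay": 0.0005, "az": -0.0006, "claw": 15},
    {"tx": -0.05, "ty": 0.0, "tz": 0.0, "ax": 0, "ay": 0.0005, "az": -0.0006, "claw": 15},
    {"tx": -0.09, "ty": 0.0, "tz": 0.0, "ax": 0, "ay": 0.0005, "az": -0.0006, "claw": 15},
    {"tx": -0.14, "ty": 0.0, "tz": 0.0, "ax": 0, "ay": 0.0005, "az": -0.0006, "claw": 15},
    {"tx": -0.19, "ty": 0.0, "tz": 0.0, "ax": 0, "ay": 0.0005, "az": -0.0006, "claw": 15},
    {"tx": -0.215, "ty": 0.0, "tz": 0.0, "ax": 0, "ay": 0.0005, "az": -0.0006, "claw": 15},
    {"tx": -0.215, "ty": 0.0, "tz": 0.0, "ax": 0, "ay": 0.0005, "az": -0.0006, "claw": 15}
  ]
}}

```text
t: 12.58
eef_pos: [0.5215, 0.2306, 0.2809]
tool_rot: [0.706, 0.052, 0.704, -0.051]
ft_force: [0.0, 0.3, -3.1]
grip_width: 0.0227
```

```bash
python3 st.py; python3 -c "
from h import *
w=read_camera('side');save(w,'s6.png')
# travel yaw: keep wrist comfortable
print(move([.5234,-.2305,.279],down(np.radians(-24))).round(4))"
```

```text
12.575 [-0.813  0.487  0.567  1.603 -0.282  1.131 -0.325] tq [-0.027 -0.034 -0.004] f [ 0.   0.3 -3.1] 0.022712513470653603 pos [0.5215 0.2306 0.2809] jawyaw -8.34 j7tau -0.021 xaxis [ 0.0035  0.0016 -1.    ]
[ 1.000e-04 -5.697e-01  8.710e-02  1.368e-01  1.000e-04 -2.000e-04]
```

View pics/s6.png

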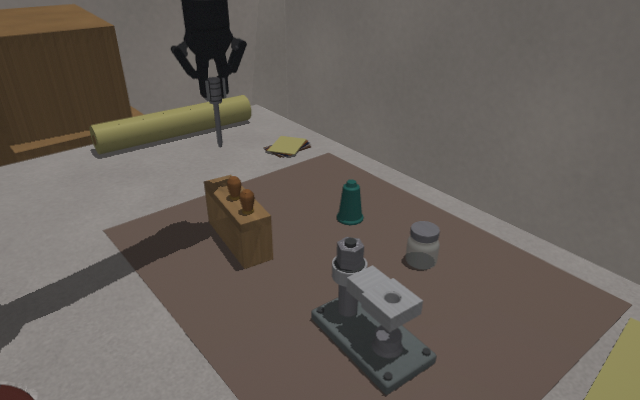

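Call:
{"fn": "servo_tool", "kwargs": {
  "moves": [
    {"tx": 0.0, "ty": -0.03, "tz": 0.004, "ax": 0.02, "ay": 0, "az": 0, "claw": 15},
    {"tx": 0.0, "ty": -0.08, "tz": 0.012, "ax": 0.03, "ay": 0, "az": 0, "claw": 15},
    {"tx": 0.0, "ty": -0.14, "tz": 0.021, "ax": 0.05, "ay": 0, "az": 0, "claw": 15},
    {"tx": 0.0, "ty": -0.2, "tz": 0.03, "ax": 0.06, "ay": 0, "az": 0, "claw": 15},
    {"tx": 0.0, "ty": -0.26, "tz": 0.04, "ax": 0.08, "ay": 0, "az": 0, "claw": 15},
    {"tx": 0.0, "ty": -0.32, "tz": 0.049, "ax": 0.09, "ay": 0, "az": 0, "claw": 15},
    {"tx": 0.0, "ty": -0.38, "tz": 0.058, "ax": 0.1, "ay": 0, "az": 0, "claw": 15},
    {"tx": 0.0, "ty": -0.44, "tz": 0.067, "ax": 0.12, "ay": 0, "az": 0, "claw": 15},
    {"tx": 0.0, "ty": -0.5, "tz": 0.077, "ax": 0.13, "ay": 0, "az": 0, "claw": 15},
    {"tx": 0.0, "ty": -0.54, "tz": 0.083, "ax": 0.1368, "ay": 0, "az": 0, "claw": 15},
    {"tx": 0.0, "ty": -0.56, "tz": 0.0856, "ax": 0.1368, "ay": 0, "az": 0, "claw": 15},
    {"tx": 0.0001, "ty": -0.5697, "tz": 0.0871, "ax": 0.1368, "ay": 0, "az": 0, "claw": 15},
    {"tx": 0.0001, "ty": -0.5697, "tz": 0.0871, "ax": 0.1368, "ay": 0, "az": 0, "claw": 15},
    {"tx": 0.0001, "ty": -0.5697, "tz": 0.0871, "ax": 0.1368, "ay": 0, "az": 0, "claw": 15}
  ]
}}

```text
t: 14.38
eef_pos: [0.5238, -0.2288, 0.2788]
tool_rot: [0.692, 0.147, 0.692, -0.146]
ft_force: [0.6, 0.1, -1.7]
grip_width: 0.023
```

```bash
python3 st.py
cat > k.py <<'E'
from h import *
import sys
n=sys.argv[1]
S=read_camera('side');T=read_camera('top')
for c,nm in ((S,'s'),(T,'t')):
    save(c,nm+n+'.png')
    for q in ('rod_tip','handle_mid','bore_top'):
        for k in pinpoint(c,q)[:2]: print(nm,q,round(k['conf'],2),(np.array(k['xy'])*[640,400]).round(1))
    p,r=tool();tip=p+r.apply([.097,0,0]);print(nm,'pred tip',tip.round(4),proj(c,tip).round(1),'mid',proj(c,p+r.apply([-.015,0,0])).round(1),'bore',proj(c,[.5234,-.2305,.115]).round(1))
im=cv2.cvtColor(S['pixels'],cv2.COLOR_RGB2BGR);u,v=proj(S,[.5234,-.2305,.16])[0].astype(int)
im2=cv2.cvtColor(T['pixels'],cv2.COLOR_RGB2BGR);a,b=proj(T,[.5234,-.2305,.15])[0].astype(int)
x=cv2.resize(im[max(v-90,0):v+90,u-70:u+70],(400,514),interpolation=cv2.INTER_CUBIC)
y=cv2.resize(im2[b-90:b+90,a-70:a+70],(400,514),interpolation=cv2.INTER_CUBIC)
cv2.imwrite('pics/k'+n+'.png',np.hstack([x,y]))
E
python3 k.py 7
```

```text
14.375 [-0.039  0.513  0.666  1.6   -0.341  1.148  0.289] tq [ 0.074 -0.003  0.003] f [ 0.6  0.1 -1.7] 0.023009741650665393 pos [ 0.5238 -0.2288  0.2788] jawyaw -23.86 j7tau -0.001 xaxis [ 1.0e-04  1.7e-03 -1.0e+00]
s rod_tip 0.89 [396.  257.4]
s rod_tip 0.75 [234.9 200.5]
s handle_mid 0.56 [404.5 185.7]
s bore_top 0.77 [391.1 296.7]
s pred tip [ 0.5236 -0.2298  0.1821] [[395.6 257.3]] mid [[403.3 183.2]] bore [[391.9 296.3]]
t rod_tip 0.57 [446.2 241.4]
t handle_mid 0.52 [462.5 235.6]
t bore_top 0.78 [442.7 245.8]
t pred tip [ 0.5235 -0.2303  0.1821] [[448.  243.1]] mid [[462.6 234.5]] bore [[440.7 247.6]]
```

View pics/k7.png

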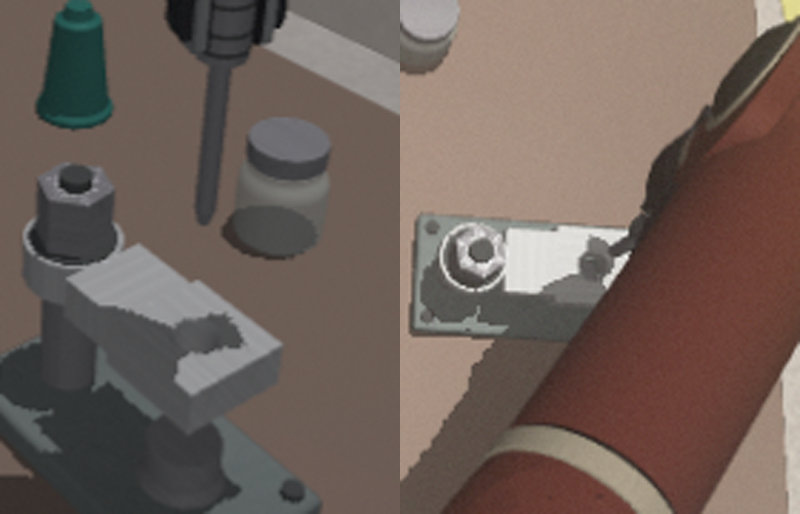

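```bash
cat > ax.py <<'E'
from h import *
from scipy.optimize import least_squares
def axis(c,lo,hi,rad=.005):
    C=cloud(c);p,r=tool()
    d=C-p; hor=np.hypot(d[...,0],d[...,1])
    m=(hor<.018)&(C[...,2]>lo)&(C[...,2]<hi)&(c['depth']>0)
    X=C[m]; o=-np.array(c['R']).T@c['t']
    def f(a):
        z=X[:,2]-p[2]+.05
        return np.hypot(X[:,0]-a[0]-a[2]*z,X[:,1]-a[1]-a[3]*z)-rad
    # start behind the seen surface
    v=X.mean(0)-o;v[2]=0;v/=np.linalg.norm(v)
    a0=np.r_[X.mean(0)[:2]+v[:2]*rad,0,0]
    s=least_squares(f,a0,loss='soft_l1',f_scale=.001)
    a=s.x; zt=p[2]-.097
    print(len(X),'tilt mrad dx/dz,dy/dz',(a[2:]*1000).round(1),'tip xy',(a[:2]+a[2:]*(-.047)).round(4),'rms',np.sqrt((s.fun**2).mean()).round(5))
    return X
if __name__=='__main__':
    for n in ('side','wrist'):
        c=read_camera(n)
        if n=='wrist': save(c,'w8.png')
        z=tool()[0][2]
        try: X=axis(c,z-.09,z-.02); print(n,X.min(0),X.max(0))
        except Exception as e: print(n,e)
E
python3 ax.py
```

```text
355 tilt mrad dx/dz,dy/dz [ 2.2 -7.8] tip xy [ 0.5229 -0.2298] rms 0.00069
side [ 0.51643087 -0.23630286  0.18904809] [ 0.5267011  -0.22564193  0.25896263]
324 tilt mrad dx/dz,dy/dz [ 3.2 -1.2] tip xy [ 0.5233 -0.2305] rms 0.00016
wrist [ 0.51928948 -0.23157644  0.19020106] [ 0.52846244 -0.22512542  0.25383207]
```

View pics/w8.png

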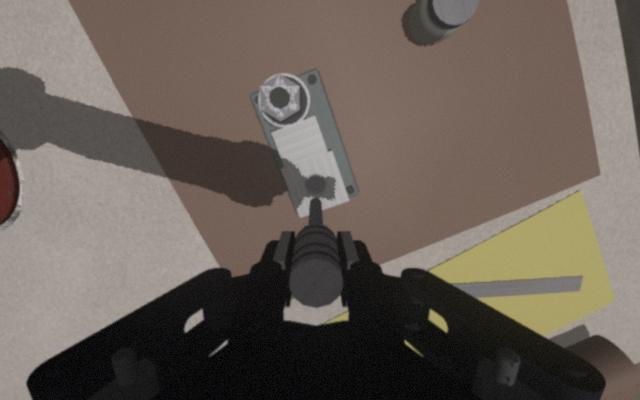

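```bash
python3 -c "
from h import *
print(move([.5236,-.2300,.225],down(np.radians(-24))).round(4))"; python3 st.py
```

```text
[ 0.0676  0.0006 -0.     -0.      0.0001 -0.0002]
14.875 [-0.038  0.513  0.668  1.599 -0.34   1.148  0.29 ] tq [ 0.007 -0.014 -0.004] f [-0.6 -0.2 -2.2] 0.022268524136944624 pos [ 0.5234 -0.2305  0.279 ] jawyaw -24.0 j7tau -0.0 xaxis [ 3.e-04  3.e-04 -1.e+00]
```

Call:
{"fn": "servo_tool", "kwargs": {
  "moves": [
    {"tx": 0.02, "ty": 0.0003, "tz": 0, "ax": 0, "ay": 0, "az": 0, "claw": 15},
    {"tx": 0.05, "ty": 0.0006, "tz": 0, "ax": 0, "ay": 0, "az": 0, "claw": 15},
    {"tx": 0.0676, "ty": 0.0006, "tz": 0, "ax": 0, "ay": 0.0001, "az": -0.0002, "claw": 15},
    {"tx": 0.0676, "ty": 0.0006, "tz": 0, "ax": 0, "ay": 0.0001, "az": -0.0002, "claw": 15},
    {"tx": 0.0676, "ty": 0.0006, "tz": 0, "ax": 0, "ay": 0.0001, "az": -0.0002, "claw": 15}
  ]
}}

```text
t: 15.5
eef_pos: [0.524, -0.2305, 0.2255]
tool_rot: [0.692, 0.147, 0.691, -0.147]
ft_force: [0.0, -0.8, -1.8]
grip_width: 0.0222
```

```bash
python3 st.py; python3 ax.py; python3 k.py 9
python3 - <<'E'
from h import *
w=read_camera('wrist');u,v=proj(w,[.5234,-.2305,.115])[0].astype(int)
im=w['pixels'][...,::-1]
cv2.imwrite('pics/w9.png',cv2.resize(im[v-60:v+60,u-80:u+80],None,fx=4.5,fy=4.5,interpolation=cv2.INTER_CUBIC));print(u,v)
E
```

```text
15.5 [-0.021  0.564  0.64   1.677 -0.382  1.027  0.327] tq [-0.007 -0.019 -0.025] f [ 0.  -0.8 -1.8] 0.022213204700508637 pos [ 0.524  -0.2305  0.2255] jawyaw -24.01 j7tau 0.0 xaxis [ 1.e-03 -8.e-04 -1.e+00]
313 tilt mrad dx/dz,dy/dz [1.5 3.4] tip xy [ 0.5233 -0.2304] rms 0.00078
side [ 0.51679073 -0.2366428   0.13584591] [ 0.5272863  -0.22581444  0.20571807]
322 tilt mrad dx/dz,dy/dz [0.2 0.1] tip xy [ 0.5241 -0.2307] rms 0.00016
wrist [ 0.52002972 -0.23233244  0.13586816] [ 0.52925826 -0.2253819   0.19960289]
s rod_tip 0.6 [393.2 290. ]
s handle_mid 0.86 [400.1 218.3]
s handle_mid 0.7 [350.8 254.1]
s bore_top 0.92 [393.4 297.8]
s pred tip [ 0.5238 -0.2301  0.1283] [[392.7 288.6]] mid [[399.7 220.5]] bore [[391.9 296.3]]
t rod_tip 0.38 [441.6 246.2]
t handle_mid 0.56 [455.9 237.5]
t bore_top 0.95 [443.5 245.5]
t pred tip [ 0.5237 -0.23    0.1281] [[441.9 246.6]] mid [[455.  238.8]] bore [[440.7 247.6]]
315 197
```

View pics/k9.png

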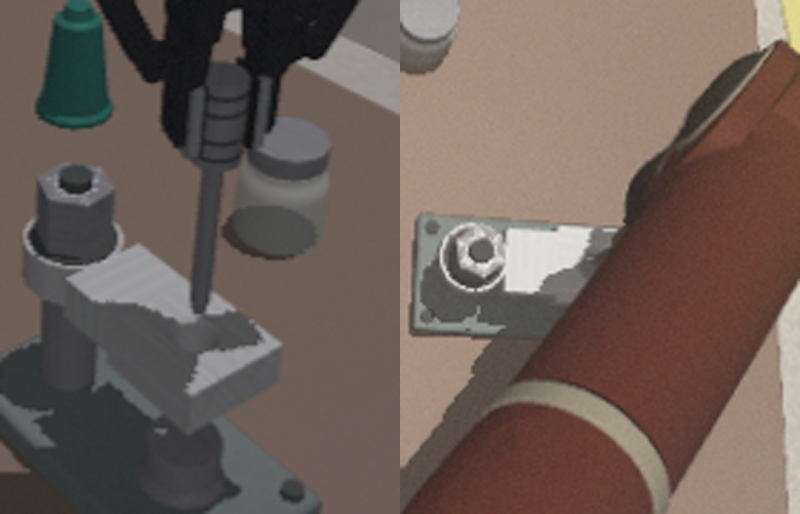

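View pics/w9.png

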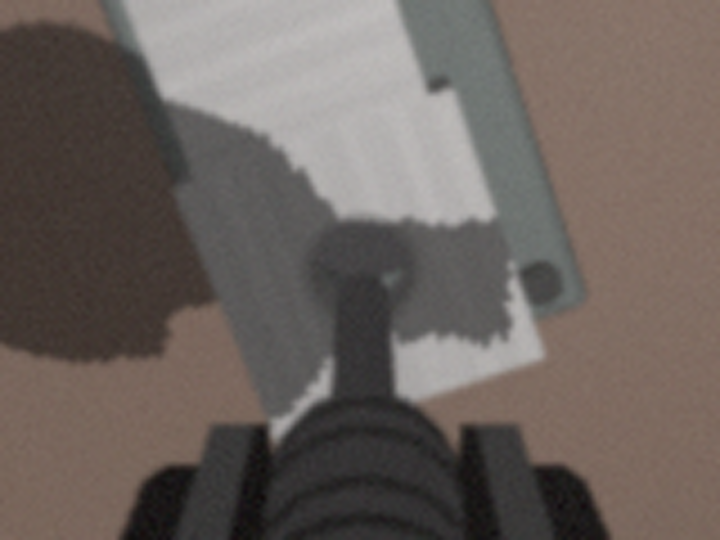

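Run:
```python
from h import *
s=read_camera('side');c0,r0=350,260
im=cv2.resize(s['pixels'][r0:r0+60,c0:c0+80,::-1],None,fx=9,fy=9,interpolation=cv2.INTER_CUBIC)
th=np.linspace(0,2*np.pi,60)
def dr(P,col,cl=True):
    uv=((proj(s,P)-[c0,r0]+.5)*9).astype(np.int32);cv2.polylines(im,[uv],cl,col,1)
b=np.array([.5234,-.2305,.115])
dr(b+np.c_[.011*np.cos(th),.011*np.sin(th),0*th],(0,0,255))
ey=np.array([np.sin(np.radians(4.05)),np.cos(np.radians(4.05)),0]);ex=np.array([ey[1],-ey[0],0])
dr(np.array([b+30*1e-3*(i*ex)+j*1e-3*ey for i,j in((-1,-30),(1,-30),(1,30),(-1,30))]),(0,255,0))
p,r=tool()
dr(np.array([p,[p[0],p[1],.115]]),(255,0,0),False)
cv2.imwrite('pics/s10.png',im);print(p)
```

```text
[ 0.52364858 -0.22999474  0.22498977]
```

View pics/s10.png

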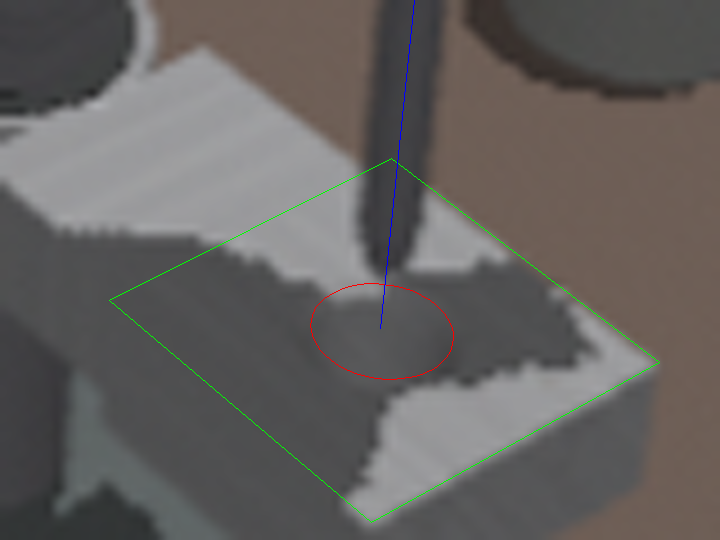

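```bash
python3 -c "
from h import *
print(move([.5235,-.2303,.1645],down(np.radians(-24))).round(4))"; python3 st.py
```

```text
[ 0.0756 -0.0004 -0.      0.0001 -0.     -0.    ]
16.1 [-0.021  0.564  0.639  1.679 -0.382  1.027  0.327] tq [-0.034  0.018 -0.023] f [ 0.1  0.2 -1.4] 0.022849567018242544 pos [ 0.5236 -0.23    0.225 ] jawyaw -23.99 j7tau -0.0 xaxis [ 0.e+00  1.e-04 -1.e+00]
```

Call:
{"fn": "servo_tool", "kwargs": {
  "moves": [
    {"tx": 0.01, "ty": -0.0004, "tz": 0, "ax": 0, "ay": 0, "az": 0, "claw": 15},
    {"tx": 0.022, "ty": -0.0004, "tz": 0, "ax": 0, "ay": 0, "az": 0, "claw": 15},
    {"tx": 0.034, "ty": -0.0004, "tz": 0, "ax": 0, "ay": 0, "az": 0, "claw": 15},
    {"tx": 0.046, "ty": -0.0004, "tz": 0, "ax": 0, "ay": 0, "az": 0, "claw": 15},
    {"tx": 0.058, "ty": -0.0004, "tz": 0, "ax": 0, "ay": 0, "az": 0, "claw": 15},
    {"tx": 0.068, "ty": -0.0004, "tz": 0, "ax": 0, "ay": 0, "az": 0, "claw": 15},
    {"tx": 0.0756, "ty": -0.0004, "tz": 0, "ax": 0, "ay": 0, "az": 0, "claw": 15},
    {"tx": 0.0756, "ty": -0.0004, "tz": 0, "ax": 0, "ay": 0, "az": 0, "claw": 15},
    {"tx": 0.0756, "ty": -0.0004, "tz": 0, "ax": 0, "ay": 0, "az": 0, "claw": 15},
    {"tx": 0.0756, "ty": -0.0004, "tz": 0, "ax": 0, "ay": 0, "az": 0, "claw": 15}
  ]
}}

```text
t: 17.35
eef_pos: [0.5237, -0.2304, 0.1649]
tool_rot: [0.692, 0.147, 0.691, -0.147]
ft_force: [0.1, -0.3, -2.8]
grip_width: 0.0228
```

Run:
```python
from h import *
from ax import axis
exec(open('st.py').read())
for n in ('side','wrist'):
    c=read_camera(n);save(c,n+'11.png')
    try:axis(c,.122,.142)
    except Exception as e:print(e)
    try:axis(c,.16,.199,.012)
    except Exception as e:print(e)
    if n=='side':
        for k in pinpoint(c,'rod_tip')[:2]+pinpoint(c,'handle_mid')[:1]: print(k['conf'],np.array(k['xy'])*[640,400])
        print('pred',proj(c,[p-[0,0,.097],p+[0,0,.015]]))
        s=c;c0,r0=350,260
        im=cv2.resize(s['pixels'][r0-50:r0+100,c0-20:c0+80,::-1],None,fx=4,fy=4,interpolation=cv2.INTER_CUBIC)
        u,v=proj(c,[.5235,-.2303,.115])[0].astype(int)
    else:
        u,v=proj(c,[.5235,-.2303,.115])[0].astype(int)
        im2=cv2.resize(c['pixels'][v-75:v+75,u-50:u+50,::-1],None,fx=4,fy=4,interpolation=cv2.INTER_CUBIC)
cv2.imwrite('pics/f11.png',np.hstack([im,im2]))
```

```text
17.35 [ 0.008  0.63   0.597  1.75  -0.438  0.896  0.376] tq [-0.007  0.019  0.04 ] f [ 0.1 -0.3 -2.8] 0.022760022507534415 pos [ 0.5237 -0.2304  0.1649] jawyaw -23.99 j7tau -0.0 xaxis [ 8.e-04 -3.e-04 -1.e+00]
85 tilt mrad dx/dz,dy/dz [ 18.7 -26.3] tip xy [ 0.5219 -0.2282] rms 0.0008
451 tilt mrad dx/dz,dy/dz [  8.2 -22.1] tip xy [ 0.5229 -0.2283] rms 0.00218
0.68 [394.688 260.4  ]
pred [[389.51938754 321.10897978]
 [395.90315585 258.78568632]]
108 tilt mrad dx/dz,dy/dz [5.  3.5] tip xy [ 0.5233 -0.2307] rms 0.00017
1959 tilt mrad dx/dz,dy/dz [2.3 2.8] tip xy [ 0.5235 -0.2307] rms 0.00213
```

View pics/f11.png

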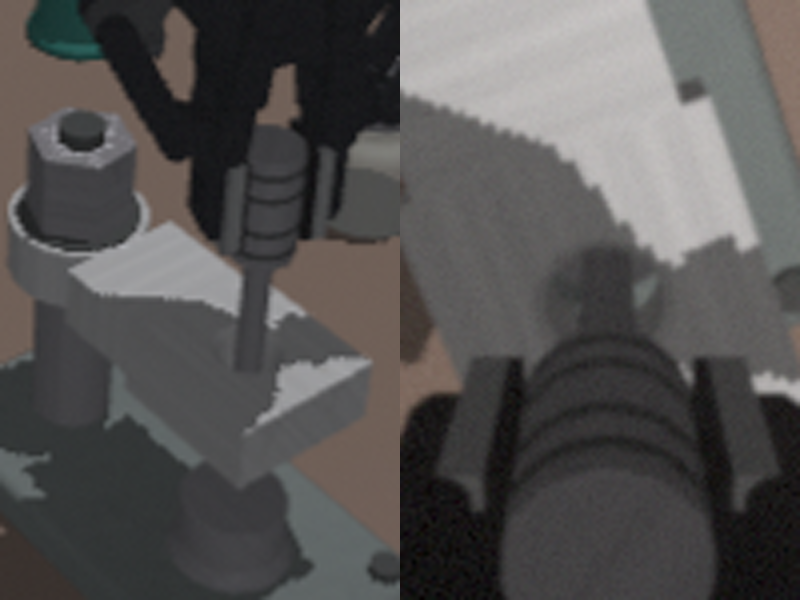

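Run:
```python
from h import *
c=read_camera('wrist');C=cloud(c)
m=(np.hypot(C[...,0]-.5235,C[...,1]+.2303)<.011)&(C[...,2]>.15)
z=C[...,2][m];h,e=np.histogram(z,np.arange(.19,.21,.001));print(list(zip(e.round(3),h)))
T=C[m&(abs(C[...,2]-.202)<.004)]
print(len(T),np.median(T[:,2]),cv2.minEnclosingCircle((T[:,:2]*1000).astype(np.float32)))
A=np.c_[T[:,:2]-T[:,:2].mean(0),np.ones(len(T))];print('top-face slope',np.linalg.lstsq(A,T[:,2],rcond=None)[0])
for q,r0,r1,zz in (('arm',.016,.028,.115),):
    m=(np.hypot(C[...,0]-.5235,C[...,1]+.2303)<.028)&(abs(C[...,2]-.115)<.005);print('arm z',np.median(C[m][:,2]))
s=get_state();print(s['eef_pos'],s['joint_vel'].round(4),s['t'])
```

```text
[(np.float64(0.19), np.int64(0)), (np.float64(0.191), np.int64(0)), (np.float64(0.192), np.int64(0)), (np.float64(0.193), np.int64(0)), (np.float64(0.194), np.int64(0)), (np.float64(0.195), np.int64(1)), (np.float64(0.196), np.int64(1)), (np.float64(0.197), np.int64(0)), (np.float64(0.198), np.int64(0)), (np.float64(0.199), np.int64(52)), (np.float64(0.2), np.int64(829)), (np.float64(0.201), np.int64(891)), (np.float64(0.202), np.int64(80)), (np.float64(0.203), np.int64(1)), (np.float64(0.204), np.int64(0)), (np.float64(0.205), np.int64(0)), (np.float64(0.206), np.int64(0)), (np.float64(0.207), np.int64(0)), (np.float64(0.208), np.int64(0))]
1853 0.20103429045895357 ((523.4873657226562, -230.3093719482422), 10.991345405578613)
top-face slope [-0.00110695  0.00030182  0.20104838]
arm z 0.11438509825221697
[ 0.52355983 -0.23027893  0.16463529] [ 0.      0.0023 -0.003   0.0004  0.0015  0.001   0.0005] 17.6
```

```bash
python3 -c "
from plant import *
print(hand_in());s=get_state();print(s['t'],s['eef_pos'])"
```

```text
the job is handed in; nothing more can be done
None
the job is handed in; nothing more can be done
```

The clamp nut is tight, the gauge rod is hanging in the guide hole, and I handed the job in at about 17.6 s.

- **Nut:** I turned it clockwise about 1.30 rad until the wrist torque jumped to 2.2 N·m. A depth fit after release put it at −84.3°, about where the torque began to rise.
- **Rod position:** The tip is at about z = 0.0676 m, against a midway target of 0.0675 m. This comes from the measured height of the handle's top, because the tip itself was hidden from the cameras.
- **Upright and centred:** The wrist camera shows it upright to about 5 mrad and on the measured hole axis. Two estimates of that axis differed by about 1 mm, against 6 mm of clearance all round.
- **Contact:** Force readings stayed at the rod's own weight, so there was no sign of it touching the stand or anvil.
- **Awls, cone and jar:** Nothing was moved near the cone or jar. I last saw the awls in place just after lifting the rod.

**Disagreement:** the last side-camera fit of the rod gave 20–30 mrad of tilt. It used few, partly hidden points with larger residuals, so I relied on the wrist camera and tool pose instead.

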